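# Clear the dry pile off the drainer

### The job

The pile on the drainer is dry, so put it away from the top down: first set each espresso cup upright, gently and in the middle, on the saucer of its own colour, then put the steel lid on the stew pot so that it sits properly in the rim all round, and last lay the green colander flat inside the wooden tray. Do not tip a cup over and do not shift the moka pot.

Things in the scene. Friction and masses are not known exactly. Their poses are not given: they have to be found in the camera images.
- cup_white: White ceramic espresso cup, 58 mm across, 58 mm high, straight sides from 12 mm up, foot 42 mm across, 0.11 kg. Origin: centre of the foot; z up. Loop handle along its own +x to 45 mm from the axis: pinch it across its own y, from above, about 40 mm up. Starts upright on the lid, 48 mm from the lid's axis, handle outwards; no room for a finger between cup and lid's bar.
- cup_blue: Dark blue ceramic espresso cup, 58 mm across, 58 mm high, straight sides from 12 mm up, foot 42 mm across, 0.11 kg. Origin: centre of the foot; z up. Loop handle along its own +x to 45 mm from the axis: pinch it across its own y, from above, about 40 mm up. Starts upright on the lid, 48 mm from the lid's axis, handle outwards; no room for a finger between cup and lid's bar.
- lid: Flat steel lid, 168 mm across, 0.22 kg, black grip bar at the centre. Origin: centre of its underside; z up. From there: tapered plug 0 to 8 mm (radius 61 at the bottom, 69 at the top), flange 8 to 11 mm (radius 84), bar 19 to 39 mm (16 mm wide in x, 46 mm long in y, on two feet). Starts in the colander, plug down, cups on it. Pinch the bar's flat sides from above, TCP 33 mm above the origin.
- colander: Green silicone colander, collapsed: 200 mm across, 38 mm high, 0.18 kg. Origin: centre of its underside; z up. Upright outer wall 5 mm thick, centre line at radius 97; inside radius 72 a perforated base 12 mm up, under the lid at the start. Ear handles along its own +y and -y to 125 mm, 29 to 37 mm up. Pinch the wall radially from above at its -x or +x side, TCP 36 mm above the origin, grip 45 N.
- saucer_white: White saucer, 110 mm across, flat floor 5 mm above the drainer out to 38 mm from the centre, then rising to a rim 14 mm high; loose, 0.16 kg. Origin: centre of its underside. Place of the white cup: cup foot on the saucer's floor, in the middle.
- saucer_blue: Dark blue saucer, 110 mm across, flat floor 5 mm above the drainer out to 38 mm from the centre, then rising to a rim 14 mm high; loose, 0.16 kg. Origin: centre of its underside. Place of the blue cup: cup foot on the saucer's floor, in the middle.
- pot: Bright metal stew pot, open, fixed: 158 mm across, 80 mm high, wall 4 mm. Loop handles along its own +y and -y to 110 mm from the axis, 54 to 66 mm up. Origin: centre of its underside. Place of the lid: plug in the mouth, flange on the rim, so the lid's origin is 72 mm above the pot's, on its axis (3 to 5 mm of play).
- tray: Shallow rectangular wooden tray, fixed: 256 x 241 mm outside (x by y), 240 x 225 mm inside, floor 6 mm and lip 16 mm above the drainer. Origin: centre of its underside. Place of the colander: flat on the floor inside the lip, ears above the lip, any yaw.
- moka: Aluminium moka pot, eight-sided, 86 mm across, 153 mm high, black handle along its own +y to 85 mm; loose, 0.42 kg. Origin: centre of its underside. Stays where it is.
Mind the look-alikes: they are no part of the job. Leave any orange look-alike of the lid alone.

How it is judged:
By the outcome, as a careful person would: the job done as asked, in the order asked, and still so for the second after the job is handed in, with the robot touching nothing.
It also fails if it takes over 141 s, if anything falls off the work surface, if the arm or the gripper's body presses on something with over 40 N, if the wrist force passes 120 N, or if a joint passes its speed limit or range.

### The arm

A 6-joint arm with a two-finger parallel gripper is mounted at the origin on the work surface. World frame = base frame: x ahead of the robot, y to its left, z up, the work surface at z = 0. Lengths are in m, angles in rad, forces in N, time in s.
With the tool pointing down it reaches from about 0.275 to 1 m from the base axis. Payload 8.4 kg.
Tool frame: the origin (TCP) lies between the finger pads, 19 mm behind the fingertips; this is the grasp point; z points along the fingers, y is the line along which they close (so a half turn about z gives the same grasp; the last joint's range is limited). The gripper opens to 85 mm and grips with 20 to 120 N. Pads are 22 mm wide; open, the fingers measure 114 mm over their backs; the gripper's body (76 mm by 85 mm) begins 54 mm behind the grasp point. The pads swing forward as they close: fully open they stand 13 mm farther back than shut.
Start: joints at [-1.116, 0.353, 1.633, -0, 1.155, -0.002], TCP at [0.276, -0.561, 0.25] pointing down, gripper open.
Joint ranges: [-2.63, 2.63], [-0.92, 2.1], [0.06, 2.66], [-1.3, 4.44], [0, 2.69], [-3.02, 3.02]. Speed limits (rad/s): [2.22, 2.22, 2.79, 3.14, 3.14, 3.14].

### API

Orientations are given as a rotation vector (axis times angle).
In Python, from cell import ctrl gives the robot as it stands.
- The arm moves only by the tool jog_arm, never from a script. Its argument "series" is a list that holds one entry, the list of rows, each a list of 7 numbers: the opening, from 0 (shut) to 1 (fully open), then the shift along the tool's x, y, z in units of 25 mm (1.0 is 25 mm), then the turn, a rotation vector about the tool's x, y, z in degrees. A call has exactly 10 rows; each row shifts and turns the commanded pose from where the row before left it, along the tool's axes as they then stand; what a row does not reach is not made up. A row lasts 1/10 s, in which the tool goes at most 50 mm and 8.59 degrees, less where a joint would pass 70% of its speed; a pose out of reach is approached as far as the arm can. A call is refused whole if a number of a shift passes 1 or a number of a turn 8.59, either way. A call with a gripper value outside its range is refused whole. The fingers move at their own pace and stop on an object; the grip force is fixed at half the most. Time passes only in rows, so rows that do not move let the fingers close, or fill a call up. It gives the time, the measured TCP pose, the force, the opening and the grip force at its end, in the units of the state.
- ctrl.sense(): the state, without advancing time (a new reading comes with each control period).
- ctrl.capture(name): name is "side" or "top"; returns a dict with "pixels" (384x512x3 uint8, red, green, blue), "fx", "fy", "cx", "cy" (pixels), "distortion" ([k1, k2, p1, p2, k3] as OpenCV has them; the pictures are not rectified), "T" (4x4, takes a point from camera to world coordinates). Camera axes: x right, y up, looking along -z (the intrinsics and any distortion apply to the point x, -y, -z); pixel columns grow to the right and rows downward; lengths in m; the calibration is good to about 2 mm. A picture is of the moment at which its call begins. There is no depth.
- ctrl.job_done(): hands the job in; it is judged then, once.
Trained networks look in a picture, given as the dict that the camera call returned (one of the last four; its "shot" number tells which), for a name from the list of things; names that differ only in an ending like _2 or _b are one class to them, and where a whole thing is asked for, a point or a joint stands for the part that bears it (a point fixed in the world has none). Each returns a list of dicts, best first, with "confidence" (0 to 1); they miss things now and then, are a little off and sometimes report something else, mostly with a low value. They report only what shows in the picture. A call takes as long as a camera call. They do not tell look-alikes from the thing itself.
- ctrl.find_in(picture, target): "point" ([x, y, z] in m, in the coordinates of the camera as it stood for that picture, good to about 4 mm: the middle of the surface that is visible of it).
- ctrl.landmark_of(picture, target): "point" ([x, y, z] in m, in the coordinates of the camera as it stood for that picture, good to about 4 mm: a listed point, or the origin of a listed thing).
The state is a dict: "time_s": time; "qpos": joint angles; "dq": joint speeds; "joint_torque": joint torques, N m; "ee_pos": TCP position; "orientation": TCP orientation; "ft_force": force on the tool from outside, world axes, zero at the start; "ft_torque": the same for the moment, N m; "grip_width": finger opening in m; "gripper_force": force on a finger pad.
Only numpy, scipy, OpenCV 4.12 (cv2) and the standard library are available. Lean on these libraries where they do the work, as an engineer would, in place of code of your own. Each camera call takes 0.05 s, during which the arm holds its last target. There are 200 camera calls.

## Working session

There is one attempt and no reset: what is moved stays moved. The work goes in short steps, Python scripts to look and compute and a tool call to move; the robot and the scene stay as the last step left them, time stands still between calls to the robot, and variables do not carry over. Pictures are saved under pics/ and viewed, at most 14 in all, crops included, and the job is handed in when it is done.

Besides the shell and the picture viewer there is one more tool, called after "Request:" as name([rows], argument=value, ...), one row to a line, values as JSON. jog_arm: Moves the arm, as the interface text tells. Its arguments: {"type":"object","properties":{"series":{"type":"array","items":{"type":"array","items":{"type":"array","items":{"type":"number"}}}}},"required":["series"]}

```bash
mkdir -p pics; ls; cat > h.py <<'E'
from cell import ctrl
import numpy as np, cv2
from scipy.spatial.transform import Rotation as R
def cap(n): return ctrl.capture(n)
def w(p,pt): return (np.array(p["T"])@np.r_[pt,1])[:3]
def save(p,f,crop=None,s=1):
    im=p["pixels"][:,:,::-1]
    if crop: im=im[crop[1]:crop[3],crop[0]:crop[2]]
    cv2.imwrite(f,cv2.resize(im,None,fx=s,fy=s,interpolation=cv2.INTER_CUBIC))
def K(p): return np.array([[p["fx"],0,p["cx"]],[0,p["fy"],p["cy"]],[0,0,1]])
def proj(p,X):
    X=np.atleast_2d(X);T=np.linalg.inv(p["T"]);c=X@T[:3,:3].T+T[:3,3];c=c*[1,-1,-1]
    return cv2.projectPoints(c,np.zeros(3),np.zeros(3),K(p),np.array(p["distortion"]))[0][:,0]
def plane(p,uv,z):
    uv=np.array(uv,float).reshape(-1,1,2);n=cv2.undistortPoints(uv,K(p),np.array(p["distortion"]))[:,0]
    d=np.c_[n[:,0],-n[:,1],-np.ones(len(n))]@np.array(p["T"])[:3,:3].T;o=np.array(p["T"])[:3,3]
    return o+d*((z-o[2])/d[:,2])[:,None]
E
python3 - <<'E'
from h import *
s=ctrl.sense(); print(s["ee_pos"],s["orientation"],s["grip_width"])
for n in("top","side"):
    p=cap(n); save(p,f"pics/{n}0.png",None,1.5)
    print(n,np.round(np.array(p["T"])[:3,3],3))
    for t in "cup_white cup_blue lid colander saucer_white saucer_blue pot tray moka".split():
        for r in ctrl.landmark_of(p,t):
            X=w(p,r["point"]); print(t,round(r["confidence"],2),np.round(X,3),np.round(proj(p,X)[0]))
E
```

```text
pics
[ 0.2755012  -0.56048592  0.24924121] [-3.05860795e+00 -7.11068993e-01  4.81634212e-04] 0.08548080182406993
top [ 0.38  -0.012  1.104]
cup_white 0.63 [ 0.682 -0.044  0.025] [274. 133.]
cup_blue 0.7 [0.651 0.046 0.024] [246. 143.]
lid 0.8 [ 0.666 -0.002  0.011] [262. 139.]
lid 0.78 [0.23  0.285 0.   ] [174. 279.]
saucer_white 0.97 [ 0.447 -0.112 -0.001] [298. 206.]
saucer_blue 0.84 [0.684 0.21  0.002] [196. 137.]
pot 0.61 [0.471 0.376 0.   ] [146. 203.]
tray 0.81 [ 0.463 -0.369 -0.003] [380. 199.]
moka 0.58 [ 0.703 -0.223  0.004] [330. 126.]
side [0.317 0.664 0.806]
cup_white 0.87 [ 0.68  -0.043  0.025] [196. 174.]
cup_blue 0.91 [0.654 0.044 0.021] [194. 197.]
lid 0.67 [ 0.228  0.285 -0.   ] [329. 304.]
lid 0.65 [0.668 0.002 0.012] [195. 188.]
colander 0.53 [0.654 0.045 0.02 ] [194. 197.]
saucer_white 0.61 [ 0.447 -0.114  0.002] [272. 175.]
saucer_blue 0.94 [ 0.678  0.211 -0.   ] [167. 245.]
pot 0.91 [0.472 0.377 0.002] [222. 319.]
tray 0.86 [ 0.463 -0.373  0.004] [281. 126.]
moka 0.85 [ 0.707 -0.222 -0.003] [206. 144.]
```

View pics/top0.png

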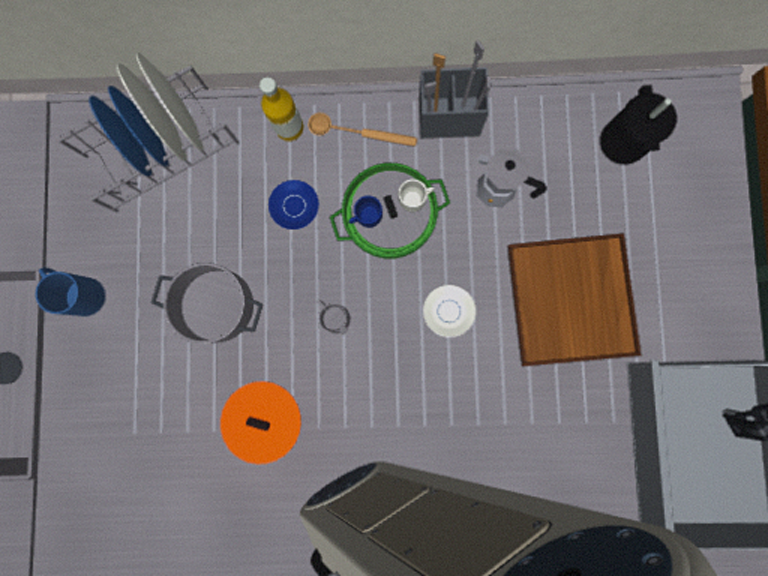

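View pics/side0.png

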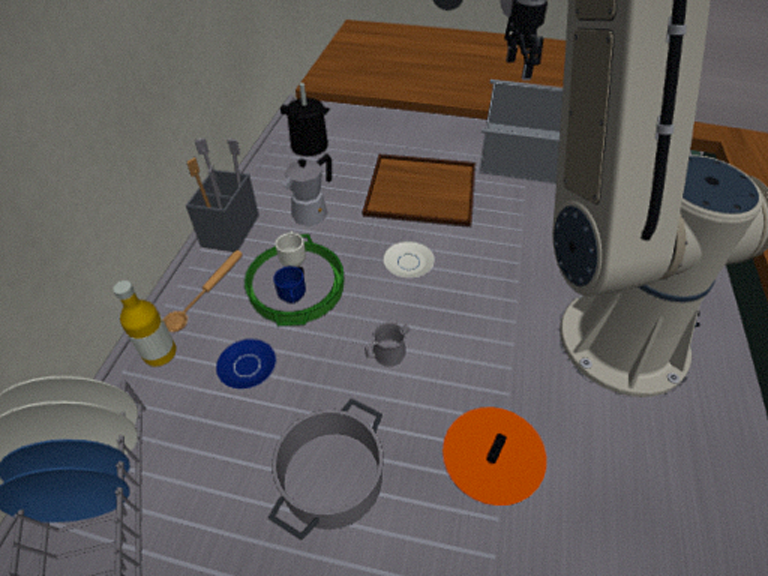

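The top view (1.5× image pixels) shows the pile in the green colander at (391,210). The blue cup is at (368,212), the white cup at (412,194), and the lid's black bar between them at (391,206).

What could be taken for each thing, by pixel, with my choice:
- **Lid:** the steel one under the cups (391,206), not the orange disc (260,422).
- **Blue cup:** (368,212), not the blue mug (70,293).
- **White cup:** (412,194), not the small steel jug (335,318).
- **Saucers:** white (449,311) and blue (293,204), not the plates in the rack (130,120).
- **Moka:** the aluminium pot (500,180), not the black kettle (640,125).
- **Pot:** (210,303).
- **Tray:** (573,299).

```bash
cat >> h.py <<'E'
def locate(names,n=4,views=("top","side"),verbose=True,near=None):
    acc={t:{v:[] for v in views} for t in names}
    for _ in range(n):
        for v in views:
            p=cap(v)
            for t in names:
                for r in ctrl.landmark_of(p,t):
                    X=w(p,r["point"])
                    if t=="lid" and X[0]<.35: continue
                    if r["confidence"]>.4: acc[t][v].append(X); break
    for t in names:
        for v in views:
            a=np.array(acc[t][v])
            if len(a): print(t,v,len(a),np.round(np.median(a,0),4),np.round(a.std(0)*1e3,1))
def togo(xyz,yaw):
    """yaw: world angle (deg) of tool y, mod 180. Prints turn about tool z, then shift (units) in tool axes after turn"""
    s=ctrl.sense();M=R.from_rotvec(s["orientation"]).as_matrix()
    cur=np.degrees(np.arctan2(M[1,1],M[0,1]));d=(yaw-cur+90)%180-90
    q=s["qpos"]
    a=np.radians(cur+d);y=np.array([np.cos(a),np.sin(a),0]);z=np.array([0,0,-1]);x=np.cross(y,z)
    dp=np.array(xyz)-s["ee_pos"]
    print("tz",np.round(s["time_s"],2),"turn z deg",np.round(-d,2),"shift units",np.round(np.array([x@dp,y@dp,z@dp])/.025,2),"tilt",np.round(M[:,2],3),"q6",round(q[5],2),"pos",np.round(s["ee_pos"],4),"F",np.round(s["ft_force"],1),"gw",round(s["grip_width"],4))
E
python3 - <<'E'
from h import *
locate("cup_white cup_blue lid saucer_white saucer_blue pot tray colander moka".split(),4)
p=cap("top"); save(p,"pics/c1.png",(170,90,340,240),4)
togo([.666,0,.25],18)
E
```

```text
cup_white top 4 [ 0.6789 -0.0449  0.0254] [2.  1.4 0.3]
cup_white side 4 [ 0.6786 -0.0425  0.0267] [1.8 0.7 1.5]
cup_blue top 4 [0.6511 0.0461 0.0232] [1.2 1.5 1.1]
cup_blue side 4 [0.6547 0.0444 0.021 ] [1.1 1.3 0.6]
lid top 4 [ 0.6628 -0.0011  0.0117] [1.3 1.7 1.8]
lid side 4 [0.668  0.002  0.0143] [1.6 1.1 1.6]
saucer_white top 3 [ 0.444  -0.1126  0.0007] [1.2 2.1 0.9]
saucer_white side 4 [ 0.4478 -0.1154  0.0006] [0.7 1.6 1.3]
saucer_blue top 4 [0.6837 0.2105 0.0011] [1.5 1.  1.7]
saucer_blue side 4 [0.6735 0.2117 0.002 ] [ 87.6 132.4   3.7]
pot top 4 [ 0.4731  0.3789 -0.002 ] [ 90.9 183.7  12.3]
pot side 4 [4.724e-01 3.794e-01 1.000e-04] [1.3 0.9 1.1]
tray top 4 [ 0.4649 -0.3676 -0.0013] [1.3 1.4 0.9]
tray side 4 [ 0.4642 -0.3718  0.0013] [1.8 0.4 1. ]
colander top 1 [0.6507 0.0467 0.0229] [0. 0. 0.]
moka top 4 [ 0.703  -0.2219  0.0031] [1.  0.6 1.6]
moka side 4 [ 0.7098 -0.225  -0.0009] [1.  0.9 1.8]
tz 5.05 turn z deg -81.83 shift units [16.51 21.78 -0.  ] tilt [-0.  0. -1.] q6 -0.0 pos [ 0.2757 -0.5609  0.25  ] F [-0.4  0.2 -0. ] gw 0.085
```

View pics/c1.png

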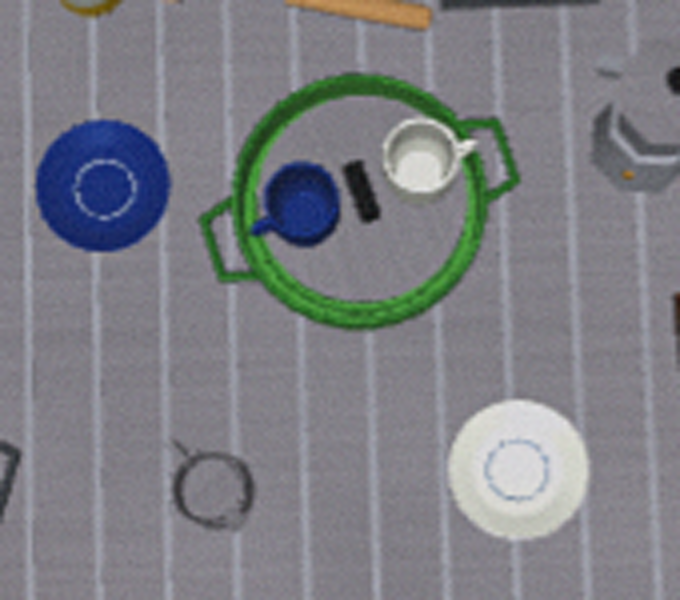

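The crop confirms the choices: in crop pixels, the white cup is at (422,157) with its handle outwards, the blue cup at (300,205), the bar at (361,190) across the line of the cups, and the saucer rings at (517,470) and (105,189). I'll start the move with a turn to the tangential pinch.

Request:
jog_arm([
  [[1,0,0,0,0,0,-8],[1,0,0,0,0,0,-8],[1,0,0,0,0,0,-8],[1,0,0,0,0,0,-8],[1,0,0,0,0,0,-8],[1,0,0,0,0,0,-8],[1,0,0,0,0,0,-8],[1,0,0,0,0,0,-8],[1,0,0,0,0,0,-8],[1,0,0,0,0,0,-8]],
])

```text
time_s: 6.05
ee_pos: [0.2757, -0.5609, 0.25]
orientation: [1.88, 2.517, -0.0]
ft_force: [-0.3, 0.6, 0.9]
grip_width: 0.0851
gripper_force: 0.0
```

```bash
python3 - <<'E'
from h import *
togo([.679,-.0437,.13],16.5)
p=cap("top")
print(plane(p,[[170+517/4,90+470/4],[170+105/4,90+189/4]],.005))
print(plane(p,[[170+361/4,90+201/4]],.038), plane(p,[[170+361/4,90+190/4]],.051))
print(plane(p,[[170+422/4,90+157/4],[170+302/4,90+204/4]],.078))
E
```

```text
tz 6.05 turn z deg 0.0 shift units [15.26 21.34  4.8 ] tilt [ 0. -0. -1.] q6 -1.4 pos [ 0.2757 -0.5609  0.25  ] F [-0.3  0.6  0.9] gw 0.0851
[[ 0.44316002 -0.1146995   0.005     ]
 [ 0.68095204  0.20960421  0.005     ]]
[[0.65549406 0.00198394 0.038     ]] [[0.66078689 0.00157302 0.051     ]]
[[ 0.67728881 -0.04547054  0.078     ]
 [ 0.64438046  0.04600565  0.078     ]]
```

Request:
jog_arm([
  [[1,0.76,1,0,0,0,0],[1,0.76,1,0,0,0,0],[1,0.76,1,0,0,0,0],[1,0.76,1,0,0,0,0],[1,0.76,1,0,0,0,0],[1,0.76,1,0,0,0,0],[1,0.76,1,0,0,0,0],[1,0.76,1,0,0,0,0],[1,0.76,1,0,0,0,0],[1,0.76,1,0,0,0,0]],
])

```text
time_s: 7.1
ee_pos: [0.4635, -0.3077, 0.2501]
orientation: [1.891, 2.509, 0.0]
ft_force: [-0.3, 0.0, -0.0]
grip_width: 0.0854
gripper_force: 0.0
```

Request:
jog_arm([
  [[1,0.76,1,0,0,0,0],[1,0.76,1,0,0,0,0],[1,0.76,1,0,0,0,0],[1,0.76,1,0,0,0,0],[1,0.76,1,0,0,0,0],[1,0.76,1,0,0,0,0],[1,0.76,1,0,0,0,0],[1,0.76,1,0,0,0,0],[1,0.76,1,0,0,0,0],[1,0.76,1,0,0,0,0]],
])

```text
time_s: 8.1
ee_pos: [0.6507, -0.0555, 0.25]
orientation: [1.891, 2.509, 0.0]
ft_force: [-0.6, 0.1, 0.9]
grip_width: 0.0852
gripper_force: 0.0
```

Request:
jog_arm([
  [[1,0.03,0.67,0,0,0,0],[1,0.03,0.67,0,0,0,0],[1,0,0,0.8,0,0,0],[1,0,0,0.8,0,0,0],[1,0,0,0.8,0,0,0],[1,0,0,0.8,0,0,0],[1,0,0,0.8,0,0,0],[1,0,0,0,0,0,0],[1,0,0,0,0,0,0],[1,0,0,0,0,0,0]],
])

```text
time_s: 9.1
ee_pos: [0.6826, -0.046, 0.1513]
orientation: [1.887, 2.51, 0.001]
ft_force: [0.5, -0.1, 0.1]
grip_width: 0.0853
gripper_force: 0.0
```

```bash
python3 - <<'E'
from h import *
togo([.679,-.0437,.063],16.5)
p=cap("side"); save(p,"pics/s1.png",(120,100,290,250),3)
E
```

```text
tz 9.1 turn z deg -0.38 shift units [ 0.13 -0.11  3.53] tilt [ 0.002 -0.    -1.   ] q6 -0.35 pos [ 0.6826 -0.046   0.1513] F [ 0.5 -0.1  0.1] gw 0.0853
```

View pics/s1.png

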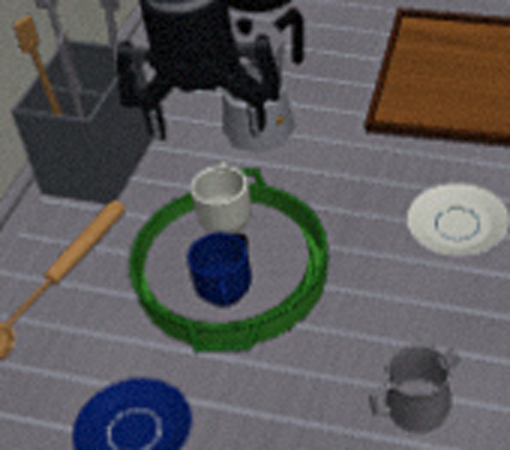

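The gripper hangs just over the white cup (crop (222,195)), with the fingers on either side of the tangential line and the handle pointing away at (255,180). Descending to pinch.

Request:
jog_arm([
  [[1,0.13,-0.11,0.5,0,0,0],[1,0,0,0.5,0,0,0],[1,0,0,0.5,0,0,0],[1,0,0,0.5,0,0,0],[1,0,0,0.5,0,0,0],[1,0,0,0.5,0,0,0],[1,0,0,0.3,0,0,0],[1,0,0,0.25,0,0,0],[1,0,0,0,0,0,0],[1,0,0,0,0,0,0]],
])

```text
time_s: 10.15
ee_pos: [0.6785, -0.0436, 0.0614]
orientation: [1.887, 2.512, 0.0]
ft_force: [0.2, -0.2, 0.3]
grip_width: 0.0854
gripper_force: 0.0
```

Request:
jog_arm([
  [[0.7,0,0,0,0,0,0],[0.65,0,0,0,0,0,0],[0.6,0,0,0,0,0,0],[0.55,0,0,0,0,0,0],[0.5,0,0,0,0,0,0],[0.5,0,0,0,0,0,0],[0.5,0,0,0,0,0,0],[0.5,0,0,0,0,0,0],[0.5,0,0,0,0,0,0],[0.5,0,0,0,0,0,0]],
])

```text
time_s: 11.15
ee_pos: [0.679, -0.0436, 0.0623]
orientation: [1.886, 2.511, 0.002]
ft_force: [0.0, 0.2, 5.7]
grip_width: 0.0568
gripper_force: 63.6
```

```bash
python3 - <<'E'
from h import *
togo([.446,-.114,.18],16.5)
p=cap("side"); save(p,"pics/s2.png",(140,110,270,220),4)
E
```

```text
tz 11.15 turn z deg -0.33 shift units [-0.05 -9.74 -4.71] tilt [ 0.002 -0.    -1.   ] q6 -0.35 pos [ 0.679  -0.0436  0.0623] F [0.  0.2 5.7] gw 0.0568
```

View pics/s2.png

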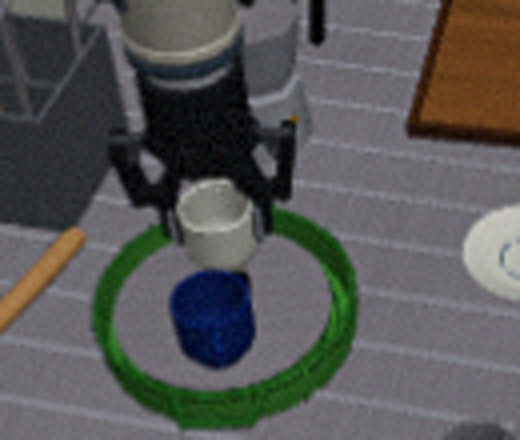

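The pads hold the white cup (crop (218,225)) squarely on both sides. Lifting and carrying it over the white saucer.

Request:
jog_arm([
  [[0.5,0,0,-0.3,0,0,0],[0.5,0,0,-0.6,0,0,0],[0.5,0,0,-0.6,0,0,0],[0.5,0,0,-0.7,0,0,0],[0.5,0,0,-0.7,0,0,0],[0.5,0,0,-0.7,0,0,0],[0.5,0,0,-0.6,0,0,0],[0.5,0,-0.3,-0.5,0,0,0],[0.5,0,-0.6,0,0,0,0],[0.5,0,-0.9,0,0,0,0]],
])

```text
time_s: 12.2
ee_pos: [0.635, -0.0562, 0.1798]
orientation: [1.886, 2.511, 0.001]
ft_force: [-0.8, -0.5, -1.2]
grip_width: 0.0569
gripper_force: 64.0
```

Request:
jog_arm([
  [[0.5,0,-1,0,0,0,0],[0.5,0,-1,0,0,0,0],[0.5,0,-1,0,0,0,0],[0.5,0,-1,0,0,0,0],[0.5,0,-1,0,0,0,0],[0.5,0,-1,0,0,0,0],[0.5,0,-0.9,0,0,0,0],[0.5,0,-0.7,0,0,0,0],[0.5,0,-0.3,0,0,0,0],[0.5,0,0,0,0,0,0]],
])

```text
time_s: 13.2
ee_pos: [0.4446, -0.1113, 0.1791]
orientation: [1.888, 2.511, 0.0]
ft_force: [0.3, -0.3, -1.6]
grip_width: 0.0567
gripper_force: 64.0
```

```bash
python3 - <<'E'
from h import *
togo([.446,-.114,.045],16.5)
for v in("top","side"):
    p=cap(v)
    for t in("cup_white","saucer_white"):
        for r in ctrl.landmark_of(p,t)[:1]: print(v,t,round(r["confidence"],2),np.round(w(p,r["point"]),4))
E
```

```text
tz 13.2 turn z deg -0.37 shift units [-0.12  0.02  5.36] tilt [ 0. -0. -1.] q6 -0.53 pos [ 0.4446 -0.1113  0.1791] F [ 0.3 -0.3 -1.6] gw 0.0567
top cup_white 0.41 [ 0.6653 -0.0012  0.0125]
top saucer_white 0.44 [ 0.4422 -0.1138  0.0005]
side cup_white 0.85 [ 0.4433 -0.1112  0.1405]
side saucer_white 0.9 [ 0.4474 -0.1134 -0.0005]
```

Request:
jog_arm([
  [[0.5,-0.06,0.02,0.8,0,0,0],[0.5,-0.06,0.02,0.8,0,0,0],[0.5,0,0,0.8,0,0,0],[0.5,0,0,0.8,0,0,0],[0.5,0,0,0.7,0,0,0],[0.5,0,0,0.6,0,0,0],[0.5,0,0,0.4,0,0,0],[0.5,0,0,0.2,0,0,0],[0.5,0,0,0.1,0,0,0],[0.5,0,0,0,0,0,0]],
])

```text
time_s: 14.5
ee_pos: [0.4473, -0.1137, 0.0488]
orientation: [1.887, 2.512, 0.0]
ft_force: [0.2, -0.4, -1.9]
grip_width: 0.0571
gripper_force: 64.0
```

Request:
jog_arm([
  [[0.5,0,0,0.04,0,0,0],[0.5,0,0,0.04,0,0,0],[0.5,0,0,0,0,0,0],[0.5,0,0,0,0,0,0],[0.5,0,0,0,0,0,0],[0.5,0,0,0,0,0,0],[0.5,0,0,0,0,0,0],[0.5,0,0,0,0,0,0],[0.5,0,0,0,0,0,0],[0.5,0,0,0,0,0,0]],
])

```text
time_s: 15.5
ee_pos: [0.4471, -0.1137, 0.0467]
orientation: [-1.887, -2.512, -0.0]
ft_force: [-0.7, 0.4, -0.9]
grip_width: 0.0566
gripper_force: 64.0
```

```bash
python3 - <<'E'
from h import *
togo([.446,-.114,.044],16.5)
p=cap("side"); save(p,"pics/s3.png",(220,120,330,220),5)
for t in("cup_white","saucer_white"):
        for r in ctrl.landmark_of(p,t)[:1]: print(t,round(r["confidence"],2),np.round(w(p,r["point"]),4))
E
```

```text
tz 15.5 turn z deg -0.33 shift units [ 0.   -0.05  0.11] tilt [-0.  0. -1.] q6 -0.53 pos [ 0.4471 -0.1137  0.0467] F [-0.7  0.4 -0.9] gw 0.0566
cup_white 0.68 [ 0.4485 -0.1128  0.0101]
```

View pics/s3.png

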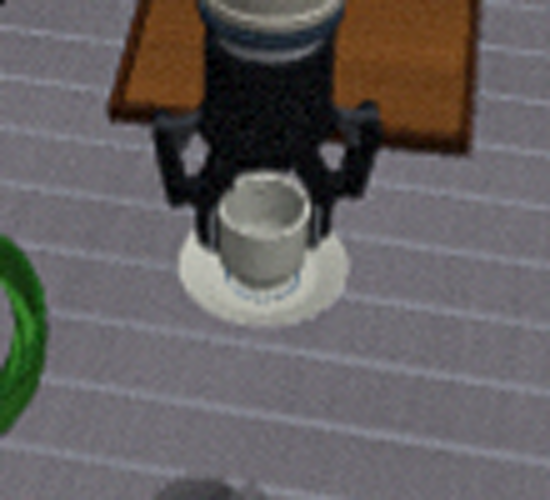

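The white cup (crop (263,240)) is above the ring on the saucer and looks centred. Lowering the last millimetres.

Request:
jog_arm([
  [[0.5,0,0,0.02,0,0,0],[0.5,0,0,0.02,0,0,0],[0.5,0,0,0.02,0,0,0],[0.5,0,0,0.02,0,0,0],[0.5,0,0,0,0,0,0],[0.5,0,0,0,0,0,0],[0.5,0,0,0,0,0,0],[0.5,0,0,0,0,0,0],[0.5,0,0,0,0,0,0],[0.5,0,0,0,0,0,0]],
])

```text
time_s: 16.65
ee_pos: [0.4472, -0.1137, 0.0447]
orientation: [1.887, 2.512, 0.0]
ft_force: [-0.7, 0.5, -0.5]
grip_width: 0.0566
gripper_force: 64.0
```

Request:
jog_arm([
  [[0.5,0,0,0.02,0,0,0],[0.5,0,0,0.02,0,0,0],[0.5,0,0,0,0,0,0],[0.5,0,0,0,0,0,0],[0.5,0,0,0,0,0,0],[0.5,0,0,0,0,0,0],[0.5,0,0,0,0,0,0],[0.5,0,0,0,0,0,0],[0.5,0,0,0,0,0,0],[0.5,0,0,0,0,0,0]],
])

```text
time_s: 17.65
ee_pos: [0.4472, -0.1137, 0.0442]
orientation: [1.887, 2.512, 0.0]
ft_force: [-2.7, 0.9, 9.4]
grip_width: 0.0569
gripper_force: 65.3
```

Request:
jog_arm([
  [[0.5,0,0,-0.01,0,0,0],[0.7,0,0,0,0,0,0],[0.8,0,0,0,0,0,0],[0.9,0,0,0,0,0,0],[1,0,0,0,0,0,0],[1,0,0,0,0,0,0],[1,0,0,0,0,0,0],[1,0,0,-0.3,0,0,0],[1,0,0,-0.6,0,0,0],[1,0,0,-0.9,0,0,0]],
])

```text
time_s: 18.65
ee_pos: [0.4464, -0.1135, 0.0891]
orientation: [-1.886, -2.51, 0.001]
ft_force: [-0.4, -0.7, 0.2]
grip_width: 0.0852
gripper_force: 0.0
```

Request:
jog_arm([
  [[1,0,0,-1,0,0,0],[1,0,0,-1,0,0,0],[1,0,0,-0.8,0,0,0],[1,0,0.5,-0.4,0,0,0],[1,0,1,0,0,0,0],[1,0,1,0,0,0,0],[1,0,1,0,0,0,0],[1,0,1,0,0,0,0],[1,0,1,0,0,0,0],[1,0,0.5,0,0,0,0]],
])

```text
time_s: 19.65
ee_pos: [0.5935, -0.071, 0.1687]
orientation: [1.886, 2.512, 0.001]
ft_force: [-0.6, -0.3, -0.5]
grip_width: 0.0857
gripper_force: 0.0
```

```bash
python3 - <<'E'
from h import *
for v in("top","side"):
    p=cap(v)
    if v=="side": save(p,"pics/s4.png",(120,110,330,260),3)
    else: save(p,"pics/t4.png",(230,90,340,240),3)
    for t in("cup_white","saucer_white","cup_blue"):
        for r in ctrl.landmark_of(p,t)[:1]: print(v,t,round(r["confidence"],2),np.round(w(p,r["point"]),4))
togo([.653,.0452,.14],16.5)
a=cv2.imread("pics/s4.png");b=cv2.imread("pics/t4.png")
h=max(a.shape[0],b.shape[0]);o=np.zeros((h,a.shape[1]+b.shape[1],3),np.uint8);o[:a.shape[0],:a.shape[1]]=a;o[:b.shape[0],a.shape[1]:]=b
cv2.imwrite("pics/m4.png",cv2.resize(o,(800,int(h*800/o.shape[1]))))
E
```

```text
top cup_blue 0.6 [0.6522 0.0449 0.0232]
side cup_white 0.87 [ 0.4446 -0.1149  0.0068]
side saucer_white 0.86 [ 4.489e-01 -1.151e-01  3.000e-04]
side cup_blue 0.89 [0.6528 0.0448 0.0224]
tz 20.05 turn z deg -0.35 shift units [3.79 3.74 1.16] tilt [-0. -0. -1.] q6 -0.41 pos [ 0.5904 -0.0722  0.169 ] F [-0.   0.3  0.1] gw 0.0855
```

View pics/m4.png

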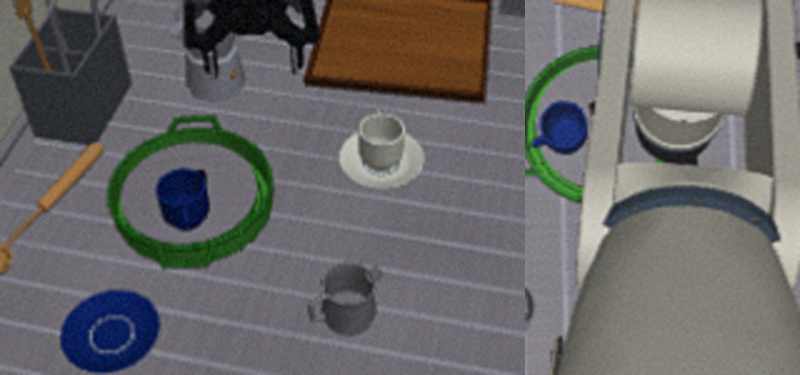

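The white cup stands upright on its saucer, at (381,145) in the side half, and looks centred. The blue cup is still in place at (183,200). Going for it.

Request:
jog_arm([
  [[1,0.5,0.5,0,0,0,0],[1,0.8,0.8,0,0,0,0],[1,0.8,0.8,0,0,0,0],[1,0.8,0.8,0,0,0,0],[1,0.6,0.5,0,0,0,0],[1,0.3,0.3,0.4,0,0,0],[1,0,0,0.6,0,0,0],[1,0,0,0,0,0,0],[1,0,0,0,0,0,0],[1,0,0,0,0,0,0]],
])

```text
time_s: 21.05
ee_pos: [0.6534, 0.0442, 0.144]
orientation: [-1.888, -2.511, 0.0]
ft_force: [0.7, -0.1, 0.5]
grip_width: 0.0855
gripper_force: 0.0
```

```bash
python3 - <<'E'
from h import *
togo([.653,.0452,.062],16.5)
E
```

```text
tz 21.05 turn z deg -0.39 shift units [ 0.04 -0.    3.28] tilt [-0. -0. -1.] q6 -0.22 pos [0.6534 0.0442 0.144 ] F [ 0.7 -0.1  0.5] gw 0.0855
```

Request:
jog_arm([
  [[1,0.04,0,0.5,0,0,0],[1,0,0,0.5,0,0,0],[1,0,0,0.5,0,0,0],[1,0,0,0.5,0,0,0],[1,0,0,0.5,0,0,0],[1,0,0,0.4,0,0,0],[1,0,0,0.3,0,0,0],[1,0,0,0.08,0,0,0],[1,0,0,0,0,0,0],[0.8,0,0,0,0,0,0]],
])

```text
time_s: 22.05
ee_pos: [0.6537, 0.0461, 0.0624]
orientation: [1.887, 2.511, 0.001]
ft_force: [-0.3, -0.4, 0.7]
grip_width: 0.0731
gripper_force: 0.0
```

Request:
jog_arm([
  [[0.7,0,0,0,0,0,0],[0.65,0,0,0,0,0,0],[0.6,0,0,0,0,0,0],[0.55,0,0,0,0,0,0],[0.5,0,0,0,0,0,0],[0.5,0,0,0,0,0,0],[0.5,0,0,0,0,0,0],[0.5,0,0,0,0,0,0],[0.5,0,0,-0.3,0,0,0],[0.5,0,0,-0.6,0,0,0]],
])

```text
time_s: 23.05
ee_pos: [0.6524, 0.046, 0.0842]
orientation: [-1.886, -2.511, 0.002]
ft_force: [0.6, -0.1, -1.6]
grip_width: 0.0568
gripper_force: 63.9
```

Request:
jog_arm([
  [[0.5,0,0,-0.6,0,0,0],[0.5,0,0,-0.6,0,0,0],[0.5,0,0,-0.7,0,0,0],[0.5,0,0,-0.7,0,0,0],[0.5,0,0,-0.7,0,0,0],[0.5,0,0,-0.4,0,0,0],[0.5,0,0,0,0,0,0],[0.5,0,0,0,0,0,0],[0.5,0,0,0,0,0,0],[0.5,0,0,0,0,0,0]],
])

```text
time_s: 24.05
ee_pos: [0.6528, 0.046, 0.176]
orientation: [-1.886, -2.511, 0.002]
ft_force: [0.8, 0.2, -1.2]
grip_width: 0.057
gripper_force: 63.9
```

```bash
python3 - <<'E'
from h import *
p=cap("side")
for r in ctrl.landmark_of(p,"cup_blue")[:1]: print(round(r["confidence"],2),np.round(w(p,r["point"]),4))
togo([.682,.211,.18],16.5)
E
```

```text
0.65 [0.6559 0.045  0.135 ]
tz 24.15 turn z deg -0.33 shift units [ 6.    2.99 -0.15] tilt [-0.001 -0.    -1.   ] q6 -0.21 pos [0.653  0.046  0.1762] F [ 0.2 -0.1 -1.5] gw 0.0572
```

Request:
jog_arm([
  [[0.5,0.4,0.2,0,0,0,0],[0.5,0.7,0.35,0,0,0,0],[0.5,0.9,0.45,0,0,0,0],[0.5,0.9,0.45,0,0,0,0],[0.5,0.9,0.45,0,0,0,0],[0.5,0.9,0.45,0,0,0,0],[0.5,0.8,0.4,0,0,0,0],[0.5,0.4,0.2,0,0,0,0],[0.5,0.1,0.03,0,0,0,0],[0.5,0,0,0,0,0,0]],
])

```text
time_s: 25.15
ee_pos: [0.6828, 0.211, 0.1767]
orientation: [-1.886, -2.512, 0.001]
ft_force: [-0.3, -0.2, -0.9]
grip_width: 0.0568
gripper_force: 63.9
```

Request:
jog_arm([
  [[0.5,0,0,0.5,0,0,0],[0.5,0,0,0.8,0,0,0],[0.5,0,0,0.8,0,0,0],[0.5,0,0,0.8,0,0,0],[0.5,0,0,0.8,0,0,0],[0.5,0,0,0.6,0,0,0],[0.5,0,0,0.4,0,0,0],[0.5,0,0,0.2,0,0,0],[0.5,0,0,0.1,0,0,0],[0.5,0,0,0,0,0,0]],
])

```text
time_s: 26.15
ee_pos: [0.6833, 0.2109, 0.0523]
orientation: [1.887, 2.512, 0.001]
ft_force: [-0.7, -0.1, -0.7]
grip_width: 0.0564
gripper_force: 63.9
```

```bash
python3 - <<'E'
from h import *
togo([.682,.2105,.044],16.5)
p=cap("side"); save(p,"pics/s5.png",(110,180,230,280),5)
for t in("cup_blue","saucer_blue"):
        for r in ctrl.landmark_of(p,t)[:1]: print(t,round(r["confidence"],2),np.round(w(p,r["point"]),4))
E
```

```text
tz 26.15 turn z deg -0.33 shift units [ 0.   -0.05  0.33] tilt [ 0.  0. -1.] q6 0.01 pos [0.6833 0.2109 0.0523] F [-0.7 -0.1 -0.7] gw 0.0564
saucer_blue 0.74 [ 0.6783  0.2133 -0.0018]
```

View pics/s5.png

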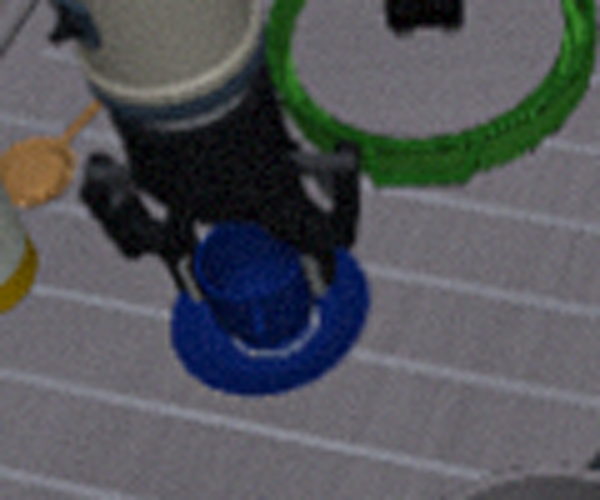

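```bash
python3 - <<'E'
from h import *
p=cap("side")
t=np.linspace(0,2*np.pi,200)
def bb(c,r,z):
    u=(proj(p,np.c_[c[0]+r*np.cos(t),c[1]+r*np.sin(t),0*t+z])-[110,180])*5
    return np.round(np.r_[u.min(0),u.max(0)])
for c in([.682,.2105],[.679,.2115],[.685,.2095]): print(c,bb(c,.055,.014))
for c in([.6833,.2109],): print("cup top",bb(c,.029,.0523-.039+.058),"body low",bb(c,.029,.0523-.039+.012))
# fit blue mask of saucer outline
im=p["pixels"].astype(int);m=(im[:,:,2]>im[:,:,0]+40)&(im[:,:,2]>60)
m=m[180:280,110:230];n,l,s,_=cv2.connectedComponentsWithStats(m.astype(np.uint8));print(s[1:][s[1:,4]>100][:, :5]*[5,5,5,5,1])
E
```

```text
[0.682, 0.2105] [172. 229. 374. 398.]
[0.679, 0.2115] [177. 231. 379. 401.]
[0.685, 0.2095] [168. 226. 370. 395.]
cup top [192. 205. 304. 296.] body low [213. 255. 320. 345.]
[[170 225 200 170 736]]
```

The blue cup (crop (255,285)) hangs about 8 mm over its saucer (170–370 px, bottom 395). The outline agrees with a saucer centre at (0.683, 0.210), so I'm lowering.

Request:
jog_arm([
  [[0.5,0,-0.02,0.07,0,0,0],[0.5,0,0,0.07,0,0,0],[0.5,0,0,0.07,0,0,0],[0.5,0,0,0.05,0,0,0],[0.5,0,0,0.03,0,0,0],[0.5,0,0,0,0,0,0],[0.5,0,0,0,0,0,0],[0.5,0,0,0,0,0,0],[0.5,0,0,0,0,0,0],[0.5,0,0,0,0,0,0]],
])

```text
time_s: 27.35
ee_pos: [0.6825, 0.2107, 0.045]
orientation: [-1.887, -2.512, 0.0]
ft_force: [-2.4, -0.7, 5.1]
grip_width: 0.0564
gripper_force: 64.1
```

Request:
jog_arm([
  [[0.5,0,0,0,0,0,0],[0.7,0,0,0,0,0,0],[0.8,0,0,0,0,0,0],[0.9,0,0,0,0,0,0],[1,0,0,0,0,0,0],[1,0,0,0,0,0,0],[1,0,0,0,0,0,0],[1,0,0,-0.3,0,0,0],[1,0,0,-0.6,0,0,0],[1,0,0,-0.9,0,0,0]],
])

```text
time_s: 28.35
ee_pos: [0.682, 0.2105, 0.0902]
orientation: [-1.886, -2.511, 0.002]
ft_force: [0.1, 0.2, -0.2]
grip_width: 0.0855
gripper_force: 0.0
```

Request:
jog_arm([
  [[1,0,0,-0.9,0,0,8],[1,0,0,-0.9,0,0,8],[1,0,0,-0.9,0,0,8],[1,0,0,-0.6,0,0,8],[1,0,0,-0.2,0,0,8],[1,0,0,0,0,0,8],[1,0,0,0,0,0,8],[1,0,0,0,0,0,8],[1,0,0,0,0,0,8],[1,0,0,0,0,0,8]],
])

```text
time_s: 29.35
ee_pos: [0.6829, 0.2108, 0.1789]
orientation: [-3.062, -0.702, -0.002]
ft_force: [0.5, 0.2, 0.8]
grip_width: 0.0852
gripper_force: 0.0
```

```bash
python3 - <<'E'
from h import *
for v in ("top","side"):
    p=cap(v)
    if v=="top": save(p,"pics/t6.png",(170,90,320,220),4)
    for t in("cup_blue","saucer_blue","lid"):
        for r in ctrl.landmark_of(p,t):
            X=w(p,r["point"]); 
            if X[0]>.35: print(v,t,round(r["confidence"],2),np.round(X,4))
togo([.666,.001,.14],-73.5)
E
```

```text
top cup_blue 0.65 [0.6826 0.2097 0.0054]
top saucer_blue 0.75 [ 6.859e-01  2.078e-01 -3.000e-04]
top lid 0.97 [ 6.627e-01 -4.000e-04  1.250e-02]
side cup_blue 0.93 [0.6847 0.2114 0.0055]
side saucer_blue 0.65 [0.6815 0.2118 0.0019]
side lid 0.87 [0.6679 0.0068 0.0117]
tz 29.75 turn z deg 9.78 shift units [-3.02  7.85  1.5 ] tilt [ 0.  0. -1.] q6 1.41 pos [0.6826 0.2107 0.1775] F [ 0.1 -0.5  0.4] gw 0.0852
```

View pics/t6.png

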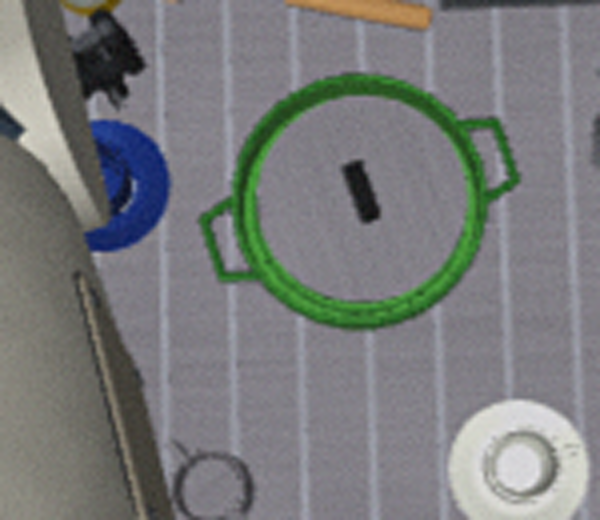

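The lid's bar shows at crop (361,191) in the free lid, with its long axis about 18° off vertical. The white cup is centred on its saucer at (521,467). Next the lid.

Request:
jog_arm([
  [[1,0,0,0,0,0,4.5],[1,0,0,0,0,0,4.5],[1,-0.37,0.98,0,0,0,0],[1,-0.37,0.98,0,0,0,0],[1,-0.37,0.98,0,0,0,0],[1,-0.37,0.98,0,0,0,0],[1,-0.37,0.98,0,0,0,0],[1,-0.37,0.98,0,0,0,0],[1,-0.37,0.98,0,0,0,0],[1,-0.37,0.98,0,0,0,0]],
])

```text
time_s: 30.75
ee_pos: [0.6696, 0.0005, 0.1773]
orientation: [3.106, 0.471, 0.0]
ft_force: [0.7, -0.4, -0.6]
grip_width: 0.0853
gripper_force: 0.0
```

Request:
jog_arm([
  [[1,0,0,0.5,0,0,0],[1,0,0,0.5,0,0,0],[1,0,0,0.5,0,0,0],[1,0,0,0,0,0,0],[1,0,0,0,0,0,0],[1,0,0,0,0,0,0],[1,0,0,0,0,0,0],[1,0,0,0,0,0,0],[1,0,0,0,0,0,0],[1,0,0,0,0,0,0]],
])

```text
time_s: 31.75
ee_pos: [0.6699, 0.0016, 0.14]
orientation: [3.106, 0.469, 0.001]
ft_force: [0.1, 0.4, -0.9]
grip_width: 0.0855
gripper_force: 0.0
```

```bash
python3 - <<'E'
from h import *
togo([.665,.001,.046],-72.5)
p=cap("side");q=cap("top");pp=cv2.cvtColor
save(p,"pics/s7.png",(140,110,260,220),5)
E
```

```text
tz 31.75 turn z deg -0.33 shift units [-0.19 -0.04  3.76] tilt [ 0.  0. -1.] q6 1.27 pos [0.6699 0.0016 0.14  ] F [ 0.1  0.4 -0.9] gw 0.0855
```

View pics/s7.png

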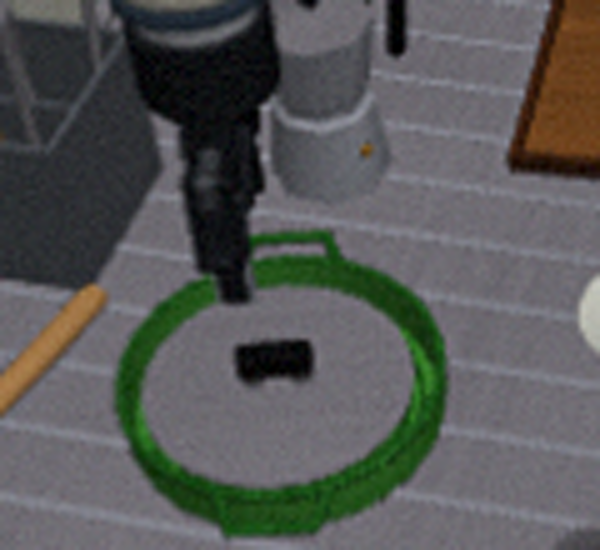

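The gripper straddles the line of the bar (bar at crop (275,360)). Descending and closing on it.

Request:
jog_arm([
  [[1,-0.19,-0.04,0.5,0,0,0],[1,0,0,0.6,0,0,0],[1,0,0,0.6,0,0,0],[1,0,0,0.6,0,0,0],[1,0,0,0.6,0,0,0],[1,0,0,0.5,0,0,0],[1,0,0,0.3,0,0,0],[0.8,0,0,0.05,0,0,0],[0.6,0,0,0,0,0,0],[0.4,0,0,0,0,0,0]],
])

```text
time_s: 32.85
ee_pos: [0.6655, 0.0011, 0.0466]
orientation: [3.106, 0.469, 0.002]
ft_force: [0.8, 0.6, 0.2]
grip_width: 0.0441
gripper_force: 0.0
```

Request:
jog_arm([
  [[0.2,0,0,0,0,0,0],[0.1,0,0,0,0,0,0],[0,0,0,0,0,0,0],[0,0,0,0,0,0,0],[0,0,0,0,0,0,0],[0,0,0,0,0,0,0],[0,0,0,0,0,0,0],[0,0,0,0,0,0,0],[0,0,0,0,0,0,0],[0,0,0,0,0,0,0]],
])

```text
time_s: 33.85
ee_pos: [0.6655, 0.0012, 0.0469]
orientation: [3.106, 0.469, 0.002]
ft_force: [-0.5, -0.7, 6.2]
grip_width: 0.0147
gripper_force: 60.4
```

Request:
jog_arm([
  [[0,0,0,-0.2,0,0,0],[0,0,0,-0.4,0,0,0],[0,0,0,-0.6,0,0,0],[0,0,0,-0.8,0,0,0],[0,0,0,-0.8,0,0,0],[0,0,0,-0.8,0,0,0],[0,0,0,-0.8,0,0,0],[0,0,0,-0.7,0,0,0],[0,0,0,-0.4,0,0,0],[0,0,0,0,0,0,0]],
])

```text
time_s: 34.85
ee_pos: [0.6659, 0.0011, 0.1858]
orientation: [3.106, 0.469, 0.005]
ft_force: [0.0, -0.8, -2.0]
grip_width: 0.0146
gripper_force: 59.4
```

```bash
python3 - <<'E'
from h import *
togo([.472,.3785,.18],-72.5)
t=np.linspace(0,2*np.pi,100)
for v in("side","top"):
    p=cap(v)
    for n in("pot","lid"):
        for r in ctrl.landmark_of(p,n):
            X=w(p,r["point"]); print(v,n,round(r["confidence"],2),np.round(X,4))
    im=cv2.cvtColor(p["pixels"],cv2.COLOR_RGB2BGR)
    im=cv2.resize(im,None,fx=4,fy=4,interpolation=cv2.INTER_CUBIC)
    c=np.array([.472,.3785])
    for rad,z in((.079,.08),(.075,.08)):
        u=(proj(p,np.c_[c[0]+rad*np.cos(t),c[1]+rad*np.sin(t),0*t+z])+.5)*4
        cv2.polylines(im,[u.astype(int).reshape(-1,1,2)],True,(0,0,255),1)
    u0=(proj(p,[[c[0],c[1],.06]])[0]*4).astype(int)
    cv2.imwrite(f"pics/p_{v}.png",im[max(0,u0[1]-200):u0[1]+200,max(0,u0[0]-200):u0[0]+200])
a=cv2.imread("pics/p_side.png");b=cv2.imread("pics/p_top.png");h=min(a.shape[0],b.shape[0]);cv2.imwrite("pics/p8.png",np.hstack([a[:h],b[:h]]))
E
```

```text
tz 34.85 turn z deg -0.33 shift units [ -2.86 -16.73   0.23] tilt [ 0.003  0.    -1.   ] q6 1.27 pos [0.6659 0.0011 0.1858] F [ 0.  -0.8 -2. ] gw 0.0146
side pot 0.67 [0.4714 0.381  0.0006]
side pot 0.42 [ 0.4462 -0.1159  0.0018]
side lid 0.86 [0.6682 0.0016 0.1501]
side lid 0.61 [ 0.2288  0.2843 -0.0015]
side lid 0.49 [ 4.457e-01 -1.182e-01 -2.000e-04]
top pot 0.89 [ 0.472   0.377  -0.0005]
top lid 0.63 [ 0.2266  0.2844 -0.0017]
```

View pics/p8.png

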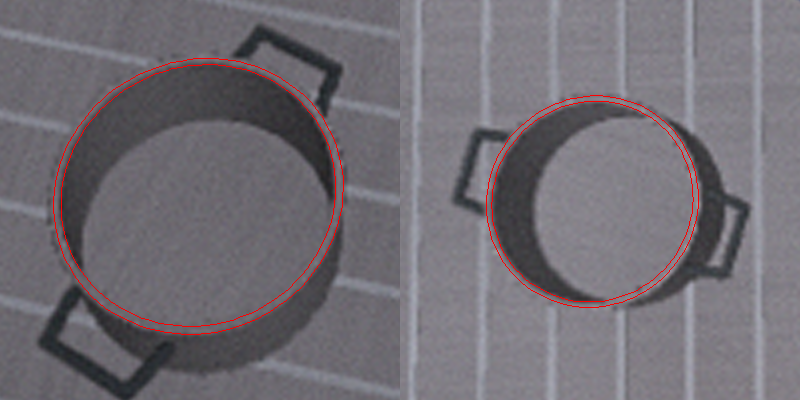

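The projected rim (red) at (0.472, 0.3785) lies on the pot's rim in both views. Carrying the lid there.

Request:
jog_arm([
  [[0,-0.07,-0.4,0,0,0,0],[0,-0.12,-0.7,0,0,0,0],[0,-0.155,-0.9,0,0,0,0],[0,-0.155,-0.9,0,0,0,0],[0,-0.155,-0.9,0,0,0,0],[0,-0.155,-0.9,0,0,0,0],[0,-0.155,-0.9,0,0,0,0],[0,-0.155,-0.9,0,0,0,0],[0,-0.155,-0.9,0,0,0,0],[0,-0.155,-0.9,0,0,0,0]],
])

```text
time_s: 36.15
ee_pos: [0.5679, 0.1907, 0.1834]
orientation: [-3.106, -0.47, 0.001]
ft_force: [0.3, 0.0, -1.4]
grip_width: 0.0148
gripper_force: 59.3
```

Request:
jog_arm([
  [[0,-0.155,-0.9,0,0,0,0],[0,-0.155,-0.9,0,0,0,0],[0,-0.155,-0.9,0,0,0,0],[0,-0.155,-0.9,0,0,0,0],[0,-0.155,-0.9,0,0,0,0],[0,-0.155,-0.9,0,0,0,0],[0,-0.155,-0.9,0,0,0,0],[0,-0.155,-0.9,0,0,0,0],[0,-0.13,-0.8,0,0,0,0],[0,-0.06,-0.4,0,0,0,0]],
])

```text
time_s: 37.15
ee_pos: [0.4714, 0.3808, 0.1834]
orientation: [-3.106, -0.472, 0.001]
ft_force: [0.6, -0.7, -1.2]
grip_width: 0.0146
gripper_force: 59.3
```

```bash
python3 - <<'E'
from h import *
togo([.472,.3785,.107],-72.5)
for v in("side","top"):
    p=cap(v)
    for r in ctrl.landmark_of(p,"lid"):
            X=w(p,r["point"]); print(v,round(r["confidence"],2),np.round(X,4))
E
```

```text
tz 37.15 turn z deg -0.23 shift units [-0.    0.09  3.06] tilt [-0.001  0.    -1.   ] q6 1.95 pos [0.4714 0.3808 0.1834] F [ 0.6 -0.7 -1.2] gw 0.0146
side 0.67 [ 0.2273  0.2836 -0.0034]
side 0.6 [0.4745 0.3813 0.1461]
top 0.78 [0.4712 0.3745 0.1493]
top 0.67 [0.2263 0.2798 0.0012]
```

Request:
jog_arm([
  [[0,0,0.05,0.3,0,0,0],[0,0,0.03,0.5,0,0,0],[0,0,0,0.5,0,0,0],[0,0,0,0.5,0,0,0],[0,0,0,0.4,0,0,0],[0,0,0,0.3,0,0,0],[0,0,0,0.2,0,0,0],[0,0,0,0.1,0,0,0],[0,0,0,0,0,0,0],[0,0,0,0,0,0,0]],
])

```text
time_s: 38.35
ee_pos: [0.4742, 0.3772, 0.1139]
orientation: [-3.106, -0.469, -0.001]
ft_force: [-0.5, -0.4, -2.0]
grip_width: 0.0147
gripper_force: 59.3
```

Request:
jog_arm([
  [[0,0,0,0.05,0,0,0],[0,0,0,0.05,0,0,0],[0,0,0,0.04,0,0,0],[0,0,0,0.04,0,0,0],[0,0,0,0,0,0,0],[0,0,0,0,0,0,0],[0,0,0,0,0,0,0],[0,0,0,0,0,0,0],[0,0,0,0,0,0,0],[0,0,0,0,0,0,0]],
])

```text
time_s: 39.35
ee_pos: [0.4739, 0.377, 0.109]
orientation: [3.106, 0.469, 0.0]
ft_force: [-0.4, -0.5, -2.3]
grip_width: 0.0149
gripper_force: 59.3
```

Request:
jog_arm([
  [[0,-0.05,-0.07,0,0,0,0],[0,0,0,0.03,0,0,0],[0,0,0,0.03,0,0,0],[0,0,0,0,0,0,0],[0,0,0,0,0,0,0],[0,0,0,0,0,0,0],[0,0,0,0,0,0,0],[0,0,0,0,0,0,0],[0,0,0,0,0,0,0],[0,0,0,0,0,0,0]],
])

```text
time_s: 40.35
ee_pos: [0.4723, 0.3783, 0.1075]
orientation: [-3.106, -0.469, -0.0]
ft_force: [0.2, -0.6, -0.8]
grip_width: 0.0149
gripper_force: 59.3
```

Request:
jog_arm([
  [[0,0,0,0.03,0,0,0],[0,0,0,0.02,0,0,0],[0,0,0,0,0,0,0],[0,0,0,0,0,0,0],[0,0,0,0,0,0,0],[0,0,0,0,0,0,0],[0,0,0,0,0,0,0],[0,0,0,0,0,0,0],[0,0,0,0,0,0,0],[0,0,0,0,0,0,0]],
])

```text
time_s: 41.35
ee_pos: [0.4723, 0.3784, 0.1069]
orientation: [-3.106, -0.469, -0.0]
ft_force: [-2.3, -1.8, 5.9]
grip_width: 0.015
gripper_force: 60.3
```

Contact came at the seating height (TCP 0.107). Releasing and rising.

Request:
jog_arm([
  [[0.2,0,0,0,0,0,0],[0.3,0,0,0,0,0,0],[0.5,0,0,0,0,0,0],[0.7,0,0,0,0,0,0],[1,0,0,0,0,0,0],[1,0,0,-0.2,0,0,0],[1,0,0,-0.6,0,0,0],[1,0,0,-0.8,0,0,0],[1,0,0,-0.8,0,0,0],[1,0,0,-0.6,0,0,0]],
])

```text
time_s: 42.35
ee_pos: [0.4728, 0.3787, 0.1838]
orientation: [-3.105, -0.469, -0.003]
ft_force: [0.3, -0.1, -0.2]
grip_width: 0.0854
gripper_force: 0.0
```

Request:
jog_arm([
  [[1,0,0.5,-0.5,0,0,-8],[1,0,0.9,-0.5,0,0,-8],[1,0,0.9,0,0,0,-8],[1,0,0.9,0,0,0,-8],[1,0,0.9,0,0,0,-8],[1,0.4,0.9,0,0,0,-8],[1,0.6,0.7,0,0,0,-8],[1,0.8,0.7,0,0,0,-8],[1,0.9,0.7,0,0,0,-8],[1,-0.9,0.3,0,0,0,-8]],
])

```text
time_s: 43.35
ee_pos: [0.6285, 0.3127, 0.2071]
orientation: [2.069, 2.364, 0.005]
ft_force: [1.1, -0.9, -0.3]
grip_width: 0.0854
gripper_force: 0.0
```

```bash
python3 - <<'E'
from h import *
t=np.linspace(0,2*np.pi,100)
p=cap("side")
for n in ("lid","pot"):
    for r in ctrl.landmark_of(p,n):
        X=w(p,r["point"]); print(n,round(r["confidence"],2),np.round(X,4))
im=cv2.resize(cv2.cvtColor(p["pixels"],cv2.COLOR_RGB2BGR),None,fx=4,fy=4,interpolation=cv2.INTER_CUBIC)
u=(proj(p,np.c_[.472+.084*np.cos(t),.3785+.084*np.sin(t),0*t+.083])+.5)*4
cv2.polylines(im,[u.astype(int).reshape(-1,1,2)],True,(0,0,255),1)
u0=(proj(p,[[.472,.3785,.06]])[0]*4).astype(int); a=im[u0[1]-200:u0[1]+200,u0[0]-200:u0[0]+200]
q=cap("top")
im=cv2.resize(cv2.cvtColor(q["pixels"],cv2.COLOR_RGB2BGR),None,fx=2,fy=2,interpolation=cv2.INTER_CUBIC)
b=im[200:600,200:600]
cv2.imwrite("pics/p9.png",np.hstack([a,b]))
M=R.from_rotvec(ctrl.sense()["orientation"]).as_matrix(); print(M[:,1])
# colander centre from green mask, top and side, ring at z=.038: fit by reprojection
from scipy.optimize import minimize
for v,pp in(("side",p),("top",q)):
    i=pp["pixels"].astype(int);m=((i[:,:,1]>i[:,:,0]+30)&(i[:,:,1]>i[:,:,2]+30)).astype(np.uint8)
    gx=np.arange(.64,.69,.001);gy=np.arange(-.025,.026,.001);best=(-1,)
    ts=np.linspace(0,2*np.pi,120)
    ring=np.array([[np.cos(a)*.097,np.sin(a)*.097] for a in ts])
    mf=cv2.GaussianBlur(m.astype(np.float32),(0,0),.7)
    sc={}
    for x in gx:
        for y in gy:
            u=proj(pp,np.c_[ring+[x,y],np.full(120,.038)]).astype(np.float32)
            s=cv2.remap(mf,u[:,0].reshape(1,-1),u[:,1].reshape(1,-1),cv2.INTER_LINEAR).mean()
            if s>best[0]: best=(s,x,y)
    print(v,"colander",np.round(best,4))
    ys,xs=np.nonzero(m);P=plane(pp,np.c_[xs,ys],.033)[:,:2]-[best[1],best[2]];rr=np.hypot(*P.T);k=(rr>.112)&(rr<.135)
    print("ears angles",[np.round(np.degrees(np.arctan2(*(P[k&(P[:,1]*sg>0)].mean(0)[::-1]))),1) for sg in(1,-1)],k.sum())
E
```

```text
lid 0.9 [0.4747 0.3802 0.0725]
lid 0.7 [ 0.2283  0.2849 -0.0006]
[ 9.92603992e-01  1.21397300e-01 -1.04400115e-04]
side colander [0.9059 0.658  0.009 ]
ears angles [np.float64(108.8), np.float64(-71.1)] 79
top colander [0.9065 0.658  0.005 ]
ears angles [np.float64(106.2), np.float64(-72.8)] 90
```

View pics/p9.png

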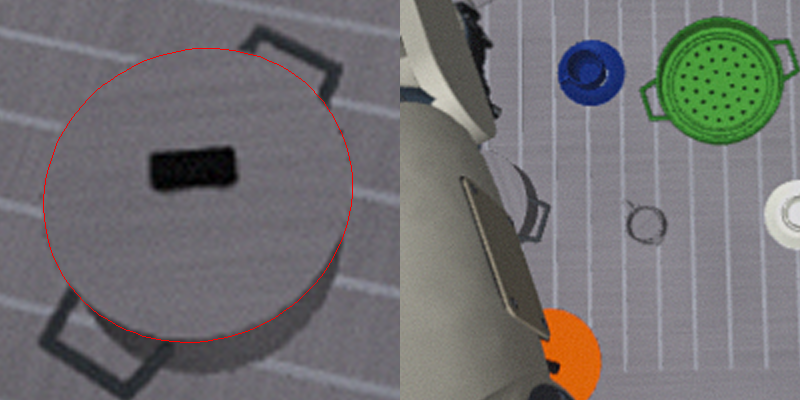

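The lid lies on the predicted seated flange outline (left half, red), level all round. The colander is now clear, at (720,80) in the right half. Fitting its silhouette for the exact centre.

```bash
cat > col.py <<'E'
from h import *
from scipy.optimize import minimize
def fit(v,z0,x0):
    p=cap(v);i=p["pixels"].astype(int);m=((i[:,:,1]>i[:,:,0]+25)&(i[:,:,1]>i[:,:,2]+25)).astype(np.uint8)
    S=4;M=cv2.resize(m,None,fx=S,fy=S,interpolation=cv2.INTER_NEAREST)
    cn=max(cv2.findContours(M,cv2.RETR_EXTERNAL,cv2.CHAIN_APPROX_NONE)[0],key=cv2.contourArea);F=np.zeros_like(M);cv2.drawContours(F,[cn],-1,1,-1)
    F=cv2.morphologyEx(F,cv2.MORPH_OPEN,cv2.getStructuringElement(cv2.MORPH_ELLIPSE,(61,61)))
    t=np.linspace(0,2*np.pi,80);ci=np.c_[np.cos(t),np.sin(t)]*.0995
    def cost(c):
        u=np.r_[proj(p,np.c_[ci+c,0*t+z0]),proj(p,np.c_[ci+c,0*t+z0+.038])]*S+(S-1)/2
        r=np.zeros_like(F);cv2.fillConvexPoly(r,cv2.convexHull((u*16).round().astype(np.int32)),1,shift=4)
        return 1-(r&F).sum()/(r|F).sum()
    b=minimize(cost,x0,method="Nelder-Mead",options=dict(initial_simplex=np.array(x0)+[[0,0],[.01,0],[0,.01]]))
    print(v,np.round(b.x,4),round(b.fun,3)); return b.x
E
python3 - <<'E'
from col import *
c=(fit("top",0,[.662,.001])+fit("side",0,[.662,.001]))/2
a=np.radians(17.5);g=c-.097*np.array([np.cos(a),np.sin(a)]);print(c,g)
togo([*g,.2],17.5)
E
```

```text
top [0.6593 0.005 ] 0.104
side [ 0.6637 -0.001 ] 0.085
[0.66152091 0.00200205] [ 0.56901036 -0.02716641]
tz 43.65 turn z deg -10.46 shift units [-12.15  -6.23   0.27] tilt [ 0.  0. -1.] q6 0.33 pos [0.6262 0.3093 0.2067] F [ 0.6  0.3 -0. ] gw 0.0852
```

Request:
jog_arm([
  [[1,0,0,0,0,0,-5.2],[1,0,0,0,0,0,-5.2],[1,-0.9,-0.5,0,0,0,0],[1,-0.95,-0.5,0,0,0,0],[1,-0.95,-0.5,0,0,0,0],[1,-0.95,-0.5,0,0,0,0],[1,-0.95,-0.5,0,0,0,0],[1,-0.95,-0.5,0,0,0,0],[1,-0.95,-0.5,0,0,0,0],[1,-0.95,-0.5,0,0,0,0]],
])

```text
time_s: 44.65
ee_pos: [0.5877, 0.0984, 0.2067]
orientation: [1.857, 2.533, 0.001]
ft_force: [1.6, 0.6, -0.7]
grip_width: 0.0855
gripper_force: 0.0
```

Request:
jog_arm([
  [[1,-0.95,-0.5,0,0,0,0],[1,-0.95,-0.5,0,0,0,0],[1,-0.9,-0.5,0,0,0,0],[1,-0.9,-0.5,0,0,0,0],[0.6,-0.85,-0.2,0.5,0,0,0],[0.6,0,0,0.8,0,0,0],[0.6,0,0,0.8,0,0,0],[0.6,0,0,0.5,0,0,0],[0.6,0,0,0,0,0,0],[0.6,0,0,0,0,0,0]],
])

```text
time_s: 45.65
ee_pos: [0.5704, -0.0258, 0.1417]
orientation: [1.856, 2.535, 0.0]
ft_force: [0.4, -0.1, 0.7]
grip_width: 0.0511
gripper_force: 0.0
```

```bash
python3 - <<'E'
from h import *
for v in("top","side"):
    p=cap(v)
    if v=="side": save(p,"pics/s10.png",(140,110,270,220),5)
    for k in range(2):
      for r in ctrl.landmark_of(p,"colander")[:1]:
        X=w(p,r["point"]); print(v,round(r["confidence"],2),np.round(X,4))
a=np.radians(17.5);c=np.array([.663,.0015]);g=c-.097*np.array([np.cos(a),np.sin(a)]);print(g)
togo([*g,.037],17.5)
E
```

```text
top 0.74 [0.6568 0.0054 0.003 ]
top 0.74 [0.6568 0.0054 0.003 ]
side 0.81 [ 0.6613  0.0074 -0.0034]
side 0.81 [ 0.6613  0.0074 -0.0034]
[ 0.57048946 -0.02766846]
tz 45.95 turn z deg 0.08 shift units [-0.06 -0.02  4.2 ] tilt [ 0.001 -0.    -1.   ] q6 -0.36 pos [ 0.5705 -0.0261  0.1419] F [0.  0.4 0.4] gw 0.0512
```

View pics/s10.png

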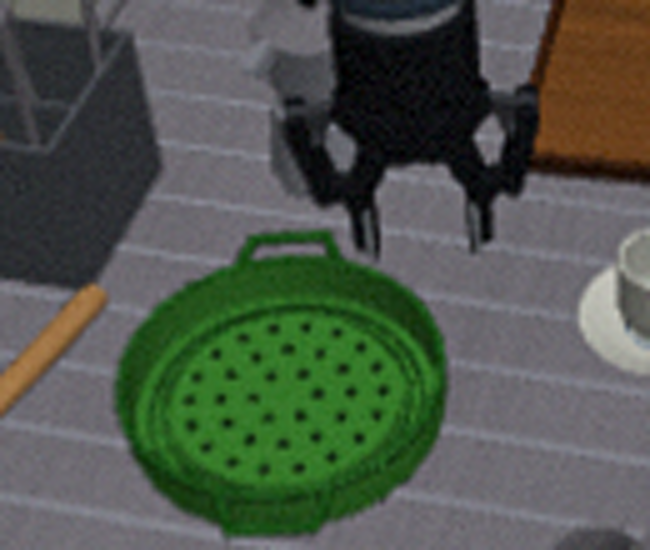

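The open fingers hang astride the colander's near wall (right rim around crop (440,350)). Descending.

Request:
jog_arm([
  [[0.6,0,-0.1,0.5,0,0,0],[0.6,0,0,0.7,0,0,0],[0.6,0,0,0.7,0,0,0],[0.6,0,0,0.7,0,0,0],[0.6,0,0,0.6,0,0,0],[0.6,0,0,0.5,0,0,0],[0.6,0,0,0.3,0,0,0],[0.6,0,0,0.17,0,0,0],[0.6,0,0,0,0,0,0],[0.6,0,0,0,0,0,0]],
])

```text
time_s: 46.95
ee_pos: [0.5682, -0.0269, 0.0374]
orientation: [1.856, 2.534, 0.001]
ft_force: [0.2, -0.3, -1.0]
grip_width: 0.051
gripper_force: 0.0
```

Request:
jog_arm([
  [[0.5,0,0,0,0,0,0],[0.4,0,0,0,0,0,0],[0.3,0,0,0,0,0,0],[0.2,0,0,0,0,0,0],[0.1,0,0,0,0,0,0],[0,0,0,0,0,0,0],[0,0,0,0,0,0,0],[0,0,0,0,0,0,0],[0,0,0,0,0,0,0],[0,0,0,0,0,0,0]],
])

```text
time_s: 47.95
ee_pos: [0.5681, -0.0271, 0.0372]
orientation: [1.856, 2.534, 0.0]
ft_force: [-1.0, -2.1, 5.5]
grip_width: 0.0037
gripper_force: 59.2
```

Request:
jog_arm([
  [[0,0,0,-0.2,0,0,0],[0,0,0,-0.4,0,0,0],[0,0,0,-0.6,0,0,0],[0,0,0,-0.8,0,0,0],[0,0,0,-1,0,0,0],[0,0,0,-1,0,0,0],[0,0,0,-1,0,0,0],[0,0,0,-1,0,0,0],[0,0,0,-1,0,0,0],[0,0,0,-1,0,0,0]],
])

```text
time_s: 48.95
ee_pos: [0.5671, -0.0268, 0.239]
orientation: [-1.856, -2.535, 0.0]
ft_force: [0.8, 0.6, -1.3]
grip_width: 0.0035
gripper_force: 58.6
```

Request:
jog_arm([
  [[0,0,0,-0.6,0,0,0],[0,0,0,-0.3,0,0,0],[0,0,0,0,0,0,0],[0,0,0,0,0,0,0],[0,0,0,0,0,0,0],[0,0,0,0,0,0,0],[0,0,0,0,0,0,0],[0,0,0,0,0,0,0],[0,0,0,0,0,0,0],[0,0,0,0,0,0,0]],
])

```text
time_s: 49.95
ee_pos: [0.5678, -0.0269, 0.2594]
orientation: [-1.856, -2.535, 0.0]
ft_force: [0.5, 0.5, -1.9]
grip_width: 0.0035
gripper_force: 58.6
```

```bash
python3 - <<'E'
from h import *
p=cap("side"); save(p,"pics/s11.png",(130,50,330,230),3)
c=np.array([.4645,-.370])
for r in ctrl.landmark_of(p,"colander")[:1]: print(round(r["confidence"],2),np.round(w(p,r["point"]),4))
a=np.radians(17.5);g=c-.097*np.array([np.cos(a),np.sin(a)]);print(g)
togo([*g,.26],17.5)
E
```

```text
0.65 [0.6539 0.0062 0.218 ]
[ 0.37198946 -0.39916846]
tz 50.05 turn z deg 0.07 shift units [-11.85 -11.95  -0.02] tilt [ 0. -0. -1.] q6 -0.36 pos [ 0.5678 -0.0269  0.2595] F [ 0.9 -0.2 -1.8] gw 0.0038
```

View pics/s11.png

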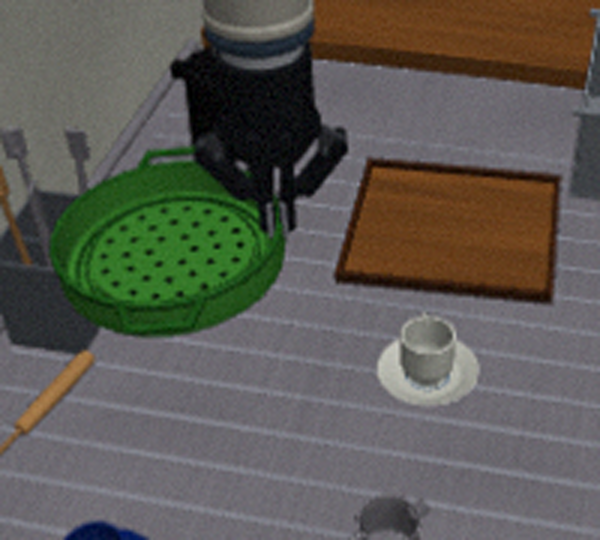

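The colander hangs level in the grip (crop (170,250)). Carrying it over the tray at (450,230), above moka height.

Request:
jog_arm([
  [[0,-0.3,-0.3,0,0,0,0],[0,-0.6,-0.6,0,0,0,0],[0,-0.9,-0.9,0,0,0,0],[0,-0.9,-0.9,0,0,0,0],[0,-0.9,-0.9,0,0,0,0],[0,-0.9,-0.9,0,0,0,0],[0,-0.9,-0.9,0,0,0,0],[0,-0.9,-0.9,0,0,0,0],[0,-0.9,-0.9,0,0,0,0],[0,-0.9,-0.9,0,0,0,0]],
])

```text
time_s: 51.05
ee_pos: [0.4346, -0.2826, 0.2596]
orientation: [1.856, 2.534, -0.0]
ft_force: [-0.2, -0.4, -1.1]
grip_width: 0.0036
gripper_force: 58.7
```

Request:
jog_arm([
  [[0,-0.9,-0.9,0,0,0,0],[0,-0.9,-0.9,0,0,0,0],[0,-0.9,-0.9,0,0,0,0],[0,-0.65,-0.7,0,0,0,0],[0,-0.4,-0.45,0,0,0,0],[0,0,0,0.5,0,0,0],[0,0,0,0.8,0,0,0],[0,0,0,0.8,0,0,0],[0,0,0,0.8,0,0,0],[0,0,0,0.8,0,0,0]],
])

```text
time_s: 52.05
ee_pos: [0.3725, -0.3983, 0.1655]
orientation: [-1.855, -2.535, -0.001]
ft_force: [0.1, -0.8, -0.9]
grip_width: 0.0032
gripper_force: 58.7
```

Request:
jog_arm([
  [[0,0,0,0.8,0,0,0],[0,0,0,0.8,0,0,0],[0,0,0,0.5,0,0,0],[0,0,0,0.3,0,0,0],[0,0,0,0,0,0,0],[0,0,0,0,0,0,0],[0,0,0,0,0,0,0],[0,0,0,0,0,0,0],[0,0,0,0,0,0,0],[0,0,0,0,0,0,0]],
])

```text
time_s: 53.05
ee_pos: [0.3725, -0.3997, 0.1073]
orientation: [1.856, 2.534, -0.0]
ft_force: [0.2, 0.1, -2.0]
grip_width: 0.0034
gripper_force: 58.7
```

```bash
python3 - <<'E'
from col import *
c=np.array([.4645,-.370]);a=np.radians(17.5);g=c-.097*np.array([np.cos(a),np.sin(a)])
togo([*g,.043],17.5)
z=ctrl.sense()["ee_pos"][2]-.037
fit("side",z,c);fit("top",z,c)
p=cap("side"); im=cv2.cvtColor(p["pixels"],cv2.COLOR_RGB2BGR);im=cv2.resize(im[70:200,210:370],None,fx=4,fy=4,interpolation=cv2.INTER_CUBIC)
cv2.imwrite("pics/s12.png",im)
E
```

```text
tz 53.05 turn z deg 0.07 shift units [ 0.02 -0.01  2.57] tilt [ 0. -0. -1.] q6 -1.13 pos [ 0.3725 -0.3997  0.1073] F [ 0.2  0.1 -2. ] gw 0.0034
side [ 0.4669 -0.3726] 0.113
top [ 0.4611 -0.3685] 0.188
```

View pics/s12.png

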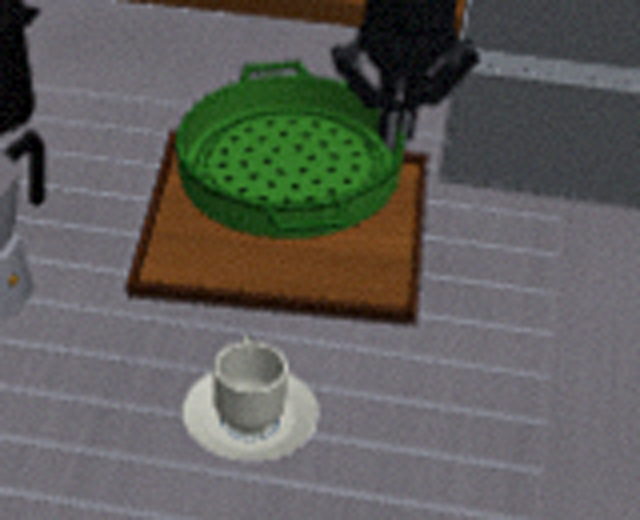

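The colander hangs level over the tray (crop (290,160)), and its fitted centre agrees with the tray centre. Lowering to contact.

Request:
jog_arm([
  [[0,0,0,0.4,0,0,0],[0,0,0,0.5,0,0,0],[0,0,0,0.5,0,0,0],[0,0,0,0.5,0,0,0],[0,0,0,0.3,0,0,0],[0,0,0,0.12,0,0,0],[0,0,0,0.08,0,0,0],[0,0,0,0,0,0,0],[0,0,0,0,0,0,0],[0,0,0,0,0,0,0]],
])

```text
time_s: 54.2
ee_pos: [0.3726, -0.3997, 0.0474]
orientation: [1.856, 2.534, -0.0]
ft_force: [-1.3, 0.0, -0.0]
grip_width: 0.0036
gripper_force: 59.2
```

Request:
jog_arm([
  [[0,0,0,0.03,0,0,0],[0,0,0,0.03,0,0,0],[0,0,0,0.03,0,0,0],[0,0,0,0,0,0,0],[0,0,0,0,0,0,0],[0,0,0,0,0,0,0],[0,0,0,0,0,0,0],[0,0,0,0,0,0,0],[0,0,0,0,0,0,0],[0,0,0,0,0,0,0]],
])

```text
time_s: 55.2
ee_pos: [0.3724, -0.3996, 0.0448]
orientation: [1.856, 2.535, -0.0]
ft_force: [-2.7, 0.8, 1.7]
grip_width: 0.0034
gripper_force: 60.0
```

Request:
jog_arm([
  [[0,0,0,0.03,0,0,0],[0,0,0,0.03,0,0,0],[0,0,0,0,0,0,0],[0,0,0,0,0,0,0],[0,0,0,0,0,0,0],[0,0,0,0,0,0,0],[0,0,0,0,0,0,0],[0,0,0,0,0,0,0],[0,0,0,0,0,0,0],[0,0,0,0,0,0,0]],
])

```text
time_s: 56.2
ee_pos: [0.3724, -0.3996, 0.0433]
orientation: [1.856, 2.535, -0.0]
ft_force: [-4.1, -1.3, 3.8]
grip_width: 0.0037
gripper_force: 61.3
```

Request:
jog_arm([
  [[0.1,0,0,0,0,0,0],[0.2,0,0,0,0,0,0],[0.4,0,0,0,0,0,0],[0.6,0,0,0,0,0,0],[0.6,0,0,0,0,0,0],[0.6,0,0,0,0,0,0],[0.6,0,0,-0.3,0,0,0],[0.6,0,0,-0.6,0,0,0],[0.6,0,0,-0.9,0,0,0],[0.6,0,0,-1,0,0,0]],
])

```text
time_s: 57.2
ee_pos: [0.3721, -0.3992, 0.114]
orientation: [-1.855, -2.534, -0.0]
ft_force: [0.1, -0.8, 0.8]
grip_width: 0.0509
gripper_force: 0.0
```

Request:
jog_arm([
  [[1,0,0,-1,0,0,0],[1,0,0,-1,0,0,0],[1,0,0,-1,0,0,0],[1,0,0,-0.8,0,0,0],[1,0,0,-0.5,0,0,0],[1,-0.9,-0.5,0,0,0,0],[1,-0.9,-0.7,0,0,0,0],[1,-0.9,-0.7,0,0,0,0],[1,-0.9,-0.5,0,0,0,0],[1,-0.9,-0.3,0,0,0,0]],
])

```text
time_s: 58.2
ee_pos: [0.3411, -0.528, 0.2206]
orientation: [-1.856, -2.533, -0.0]
ft_force: [0.2, 0.8, -0.1]
grip_width: 0.0854
gripper_force: 0.0
```

```bash
python3 - <<'E'
from col import *
togo([.28,-.55,.25],17.5)
fit("side",.006,[.4645,-.37]);fit("top",.006,[.4645,-.37])
for v in("top","side"):
    p=cap(v)
    if v=="top": save(p,"pics/t13.png",(90,70,450,300),2.2)
    for t in("cup_white","saucer_white","cup_blue","saucer_blue","moka","lid"):
        for r in ctrl.landmark_of(p,t)[:2]:
            X=w(p,r["point"]); print(v,t,round(r["confidence"],2),np.round(X,4))
E
```

```text
tz 58.2 turn z deg 0.04 shift units [-0.1  -2.6  -1.18] tilt [-0.001  0.001 -1.   ] q6 -1.31 pos [ 0.3411 -0.528   0.2206] F [ 0.2  0.8 -0.1] gw 0.0854
side [ 0.4649 -0.3786] 0.073
top [ 0.4609 -0.3692] 0.092
top cup_white 0.75 [ 0.4458 -0.1159  0.0069]
top cup_white 0.64 [0.4694 0.3732 0.0728]
top saucer_white 0.7 [ 0.4448 -0.1139 -0.0005]
top cup_blue 0.75 [0.6823 0.2119 0.0032]
top cup_blue 0.36 [ 0.4465 -0.113   0.0005]
top saucer_blue 0.65 [ 6.838e-01  2.100e-01 -2.000e-04]
top moka 0.65 [ 0.7028 -0.2235  0.0034]
top lid 0.93 [ 0.227   0.2849 -0.0011]
top lid 0.81 [0.4727 0.3727 0.0706]
side cup_white 0.54 [ 0.4465 -0.1132  0.0093]
side saucer_white 0.67 [ 0.4456 -0.114   0.001 ]
side cup_blue 0.69 [0.6849 0.2104 0.0063]
side saucer_blue 0.94 [ 0.6826  0.2169 -0.0013]
side moka 0.86 [ 0.7091 -0.2232 -0.0013]
side lid 0.73 [0.227  0.287  0.0015]
side lid 0.6 [0.4776 0.3801 0.0717]
```

View pics/t13.png

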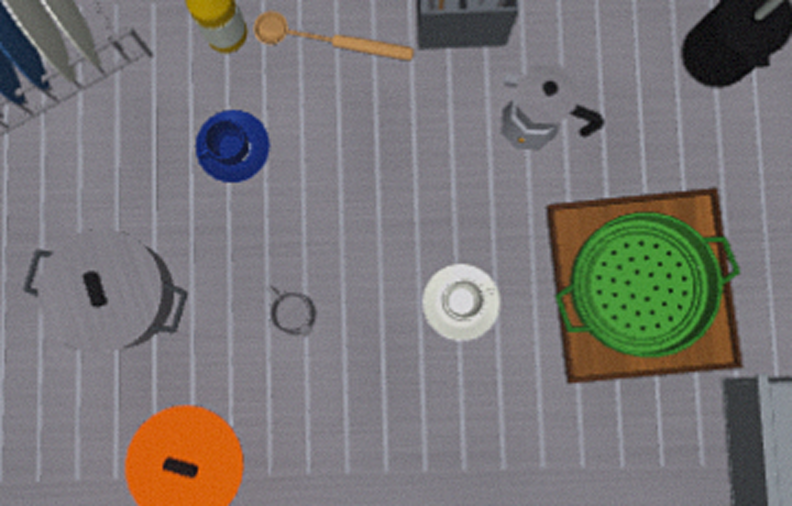

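All is in place in the top view:
- **Blue cup:** on its saucer (230,143).
- **White cup:** on its saucer (463,299).
- **Lid:** on the pot (100,290).
- **Colander:** inside the tray (647,285), with its ears over the lip.
- **Moka:** unmoved (545,110).

One numeric check that the colander lies flat remains.

```bash
python3 - <<'E'
from col import *
for v in("top","side"):
    p=cap(v)
    for t in("colander","tray"):
        for r in ctrl.landmark_of(p,t)[:1]: print(v,t,round(r["confidence"],2),np.round(w(p,r["point"]),4))
# rim ears heights: triangulated whole-surface point
    for r in ctrl.find_in(p,"colander")[:1]: print(v,"surface",np.round(w(p,r["point"]),4))
p=cap("side");i=p["pixels"].astype(int);m=((i[:,:,1]>i[:,:,0]+25)&(i[:,:,1]>i[:,:,2]+25)).astype(np.uint8)
n,l,s,_=cv2.connectedComponentsWithStats(m);print("mask bbox",s[1:][s[1:,4]>200])
t=np.linspace(0,2*np.pi,200)
for c,dz in(([.4645,-.370],.006),([.4645,-.370],.014),([.464,-.376],.006)):
    C=np.c_[c[0]+.0995*np.cos(t),c[1]+.0995*np.sin(t)]
    u=np.r_[proj(p,np.c_[C,0*t+dz]),proj(p,np.c_[C,0*t+dz+.038])];print(c,dz,np.round(u.min(0),1),np.round(u.max(0),1))
E
```

```text
top colander 0.96 [ 0.4571 -0.368   0.0057]
top tray 0.47 [ 0.4541 -0.3647  0.008 ]
top surface [ 0.4553 -0.3728  0.0176]
side colander 0.66 [ 0.4637 -0.3664  0.005 ]
side tray 0.48 [0.6841 0.2096 0.004 ]
side surface [ 0.4627 -0.3751  0.0192]
mask bbox [[ 254   99   55   44 1756]]
[0.4645, -0.37] 0.006 [253.8 102. ] [308.3 143.2]
[0.4645, -0.37] 0.014 [253.7 100.2] [308.6 141.4]
[0.464, -0.376] 0.006 [254.3 101.1] [308.7 142.1]
```

The side silhouette (254–308 px, bottom at 143) and the landmark height of about 5 mm match the colander flat on the tray floor, centred. Handing in.

```bash
python3 -c "
from cell import ctrl
print(ctrl.job_done())"
```

```text
the job is handed in; nothing more can be done
None
```

The job is handed in with everything put away in the order asked: both cups upright on their own saucers, the lid seated on the pot, the colander flat in the tray, and the moka pot unmoved; it finished well inside 141 s, but I viewed 16 pictures, two over the limit of 14.

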